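# Angle the rolling guide past the post into its bay

### The arm

A 6-joint arm with a two-finger parallel gripper is mounted at the origin on the work surface. World frame = base frame: x ahead of the robot, y to its left, z up, the work surface at z = 0. Lengths are in m, angles in rad, forces in N, time in s.
With the tool pointing down it reaches from about 0.275 to 0.825 m from the base axis. Payload 5.2 kg.
Tool frame: the origin (TCP) lies on the centre line of the jaws, within the pads' length; the fingertips stand 17 mm ahead of it and the grasp point (between the pads) lies 2 mm behind it; z points along the fingers, y is the line along which they close (so a half turn about z gives the same grasp; the last joint's range is limited). The gripper opens to 93 mm and grips with 3 to 60 N. Pads are 15 mm wide; open, the fingers measure 128 mm over their backs; the gripper's body (75 mm by 188 mm) begins 65 mm behind the grasp point.
Start: joints at [-1.419, 0.259, 1.535, -0, 1.348, -0.203], TCP at [0.191, -0.516, 0.236] pointing down, gripper open.
Joint ranges: [-3.14, 3.14], [-0.91, 2.08], [0.19, 2.58], [-1.22, 4.36], [0.22, 2.71], [-3.12, 3.12]. Speed limits (rad/s): [2.57, 2.57, 3.14, 3.14, 3.14, 3.14].

### API

Orientations are given as [roll, pitch, yaw] about the fixed x, y, z axes, in that order (R = Rz(yaw) Ry(pitch) Rx(roll)).
In Python, from cell import sensors, get_image, manip gives the robot as it stands.
- The arm moves only by the tool apply_moves, never from a script. Its argument "deltas" is a list that holds one entry, the list of rows, each a list of 7 numbers: the shift along the tool's x, y, z in mm, then the turn, a rotation vector about the tool's x, y, z in rad, then the opening, from 0 (shut) to 1 (fully open). In form: [[[tx, ty, tz, wx, wy, wz, grip], ...]]. A call has 1 to 10 rows; each row shifts and turns the commanded pose from where the row before left it, along the tool's axes as they then stand; what a row does not reach is not made up. A row lasts 1/8 s, in which the tool goes at most 62.5 mm and 10.7 degrees, less where a joint would pass 70% of its speed; a pose out of reach is approached as far as the arm can. A call is refused whole if a number of a shift passes 62.5 or a number of a turn 0.188, either way. A call with a gripper value outside its range is refused whole. The fingers move at their own pace and stop on an object; "grip_force" is the grip in N (left out, the last holds). Time passes only in rows, so rows that do not move let the fingers close. It gives the time, the measured TCP pose, the force, the opening and the grip force at its end, in the units of the state.
- sensors.observe(): the state, without advancing time (a new reading comes with each control period).
- get_image(name): name is "scene" or "top" or "wrist"; returns a dict with "image" (400x640x3 uint8, red, green, blue), "vertical_fov" (degrees; the focal length in pixels is half the picture's height over the tangent of half this angle, whatever the lens; pixels are square), "cx", "cy" (the principal point, pixels), "D" ([k1, k2, p1, p2, k3] as OpenCV has them; the pictures are not rectified), "xyz" and "attitude" of the camera in the world; the wrist camera has in their place "mount" (4x4, takes a point from camera to tool coordinates, whose origin is the TCP and whose axes are the flange's). Camera axes: x right, y up, looking along -z (the intrinsics and any distortion apply to the point x, -y, -z); pixel columns grow to the right and rows downward; lengths in m; the calibration is good to about 2 mm. A picture is of the moment at which its call begins: read the wrist's pose just before it. There is no depth.
- manip.job_done(): hands the job in; it is judged then, once.
The state is a dict: "time": time; "qpos": joint angles; "qd": joint speeds; "joint_torque": joint torques, N m; "tool_pos": TCP position; "tcp_rot": TCP orientation; "contact_force": force on the tool from outside, world axes, zero at the start; "moment": the same for the moment, N m; "finger_gap": finger opening in m; "finger_force": force on a finger pad.
Only numpy, scipy, OpenCV 4.12 (cv2) and the standard library are available. Lean on these libraries where they do the work, as an engineer would, in place of code of your own. Each camera call takes 0.05 s, during which the arm holds its last target. There are 200 camera calls.

### The job

Put the wooden rolling guide (the strip with blue ends) away: swing its ends round with pushes of the fingertips so that it passes the steel post, and push it endways into the bay until it is fully home against the bay's end wall, either end first. Only push it, so that it slides flat on the table and is never lifted or tipped up, and leave the pottery and tools around it where they are. Brushing the post or the bay's walls with the strip is fine.

Things in the scene. Friction and masses are not known exactly. Their poses are not given: they have to be found in the camera images.
- strip: Loose beech strip, 240 x 30 x 20 mm (length, width, height), about 0.15 kg, both ends painted blue for 25 mm, lying flat on the table. Origin at the centre of its underside; x is its long axis, y across it, z up. The two ends are alike. It slides on the table at under 2 N.
- bay: Fixed open-topped dark wooden bay, green floor at table level (no step). Origin on the table in the middle of its mouth; +y straight out of the mouth, x across. Inside 76 mm wide (x +-38), 236 mm deep (end wall at y = -236 mm): home, the strip's centre is at y = -116 mm, its rear end 4 mm outside. Walls 14 mm thick, 34 mm high; cheeks splay out from the mouth to y = 30, x = +-70 mm.
- post: Fixed upright steel post, orange top, 28 mm in diameter, 50 mm high (foot plate 52 mm across, looks only), about 100 to 115 mm in front of the bay's mouth and near its middle line: the strip starts on the bay's +x side of it, and goes in at an angle on that side. Origin at the centre of its foot, on the table.
- jar: Bystander: amber jar with a white cap, 56 mm in diameter, 62 mm high. Origin at the centre of its underside.
- cup: Bystander: terracotta cup, 64 mm in diameter, 60 mm high. Origin at the centre of its underside.
- mug: Bystander: blue mug, 72 mm in diameter, 62 mm high. Origin at the centre of its underside.
- bowl: Bystander: white bowl, 100 mm in diameter, 45 mm high. Origin at the centre of its underside.
- rib: Bystander: flat wooden rib, 90 x 50 x 10 mm. Origin at the centre of its underside.
- brush: Bystander: brush 200 mm long lying on the far side of the table. Origin on its underside, x along it.

How it is judged:
At the end, for the whole second after the job is handed in: The strip lies flat and still on the table inside the bay, along it (within 0.25 rad, all that the walls allow), within 10 mm of fully home against the end wall (y of strip in the frame of bay between -0.125 and -0.106 m and x of strip in the frame of bay between -0.03 and 0.03 m and angle between the x axis of strip and the y axis of bay, either way round below 0.25 rad and height (world z) of strip below 0.006 m and angle between strip's own z axis and vertical below 0.05 rad and linear speed of strip below 0.02 m/s); the robot touches nothing.
It fails at once if the strip is lifted or tipped up (12 mm off the table or 0.12 rad) (height (world z) of strip above 0.012 m or angle between strip's own z axis and vertical above 0.12 rad).
It fails at once if a piece of pottery or a tool around the strip is pushed away (30 mm) (distance of any of jar, cup, mug, bowl, rib, brush from where it was at the start of the episode above 0.03 m).
It also fails if it takes over 72 s, if anything falls off the work surface, if the arm or the gripper's body presses on something with over 40 N, if the wrist force passes 120 N, or if a joint passes its speed limit or range.

## Working session

There is one attempt and no reset: what is moved stays moved. The work goes in short steps, Python scripts to look and compute and a tool call to move; the robot and the scene stay as the last step left them, time stands still between calls to the robot, and variables do not carry over. Pictures are saved under pics/ and viewed, at most 10 in all, crops included, and the job is handed in when it is done.

Besides the shell and the picture viewer there is one more tool, called after ">>>" as a command line: name --argument value ..., lists and objects as JSON in quotes. apply_moves: Moves the arm, as the interface text tells. Its arguments: {"type":"object","properties":{"deltas":{"type":"array"},"grip_force":{"type":"number"}},"required":["deltas"]}

```bash
mkdir -p pics; ls
python3 - <<'E'
from cell import sensors,get_image
import cv2
print(sensors.observe())
for n in("top","scene"):
    d=get_image(n);im=d.pop("image");print(n,d)
    cv2.imwrite(f"pics/{n}0.png",im[:,:,::-1])
E
```

```text
pics
{'time': 0.0, 'qpos': array([-1.41882377e+00,  2.59336809e-01,  1.53609043e+00,  2.59299941e-05,
        1.34798697e+00, -2.02796018e-01]), 'qd': array([-0.00079877, -0.00069516,  0.00164467,  0.00099705, -0.00100123,
        0.00113934]), 'joint_torque': array([ 2.45245070e-05, -4.37305856e+01, -2.84004503e+01,  7.22004916e-02,
        4.14734613e-02, -1.31476208e-04]), 'tool_pos': array([ 0.19100804, -0.51521636,  0.23481806]), 'tcp_rot': array([-3.13981352e+00, -3.91637786e-04,  3.54762472e-01]), 'contact_force': array([-1.23130599, -0.0450512 , -0.73393667]), 'moment': array([ 0.00094422, -0.00287064, -0.01200063]), 'finger_force': 0.0, 'finger_gap': 0.09318396818129566}
top {'vertical_fov': 53.28198988276395, 'cx': 321.6506404668257, 'cy': 195.9519576299308, 'D': array([-0.00798945,  0.        ,  0.        ,  0.        ,  0.        ]), 'xyz': array([0.36663475, 0.05755437, 1.09135847]), 'attitude': array([ 0.18323865, -0.0281599 , -1.55626472])}
scene {'vertical_fov': 50.90250353321499, 'cx': 319.531803402286, 'cy': 203.33460443785185, 'D': array([-0.11386832,  0.        ,  0.        ,  0.        ,  0.        ]), 'xyz': array([1.04201141, 0.628165  , 1.01319002]), 'attitude': array([ 0.66711867, -0.00602797,  2.42988301])}
```

View pics/top0.png

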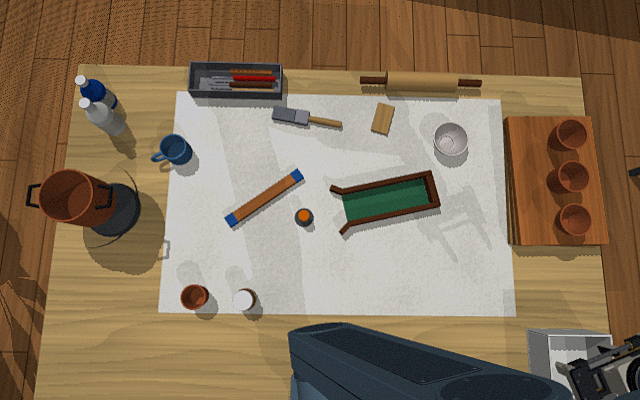

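View pics/scene0.png

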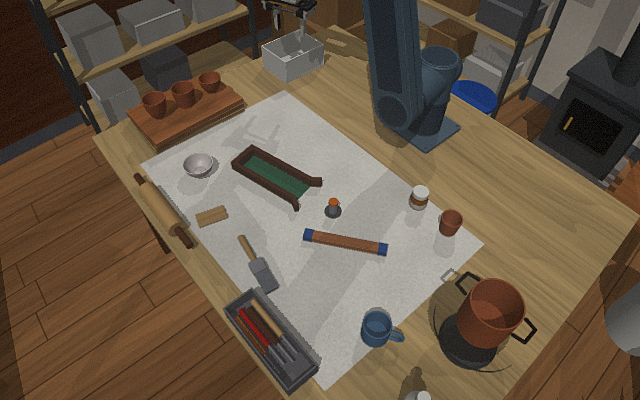

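The top view shows the strip with blue ends near (297,176) and (232,220), the post at (304,216), and the bay with its mouth near (342,208) and its end wall near (436,188). The pottery is well clear except for the brush and rib above.

```bash
cat > h.py <<'E'
import numpy as np,cv2
from cell import sensors,get_image
from scipy.spatial.transform import Rotation as R
def cam(n):
    d=get_image(n);h=d["image"].shape[0];f=h/2/np.tan(np.radians(d["vertical_fov"])/2)
    d["K"]=np.array([[f,0,d["cx"]],[0,f,d["cy"]],[0,0,1]]);d["R"]=R.from_euler("xyz",d["attitude"]).as_matrix() if "attitude" in d else None
    return d
def w(d,px,z):
    p=cv2.undistortPoints(np.array(px,float).reshape(-1,1,2),d["K"],d["D"])[:,0]
    r=np.c_[p[:,0],-p[:,1],-np.ones(len(p))]@d["R"].T
    return (d["xyz"]+r*((z-d["xyz"][2])/r[:,2])[:,None])[:,:2]
def blobs(d,lo,hi,box,amin=30):
    hsv=cv2.cvtColor(d["image"],cv2.COLOR_RGB2HSV);m=cv2.inRange(hsv,lo,hi)
    k=np.zeros_like(m);x0,y0,x1,y1=box;k[y0:y1,x0:x1]=m[y0:y1,x0:x1]
    n,l,s,c=cv2.connectedComponentsWithStats(k)
    return [(s[i,4],c[i],l==i) for i in range(1,n) if s[i,4]>amin]
def strip(d,box=(200,140,460,300)):
    b=blobs(d,(105,120,40),(130,255,255),box)
    c=[w(d,[x[1]],0.018)[0] for x in b];return c,[x[0] for x in b]
E
python3 - <<'E'
from h import *
d=cam("top")
c,a=strip(d);print(c,a)
if len(c)==2: print("len",np.linalg.norm(c[0]-c[1]),"exp .215")
for a,c,m in blobs(d,(50,80,20),(90,255,255),(300,150,460,260),100):
    pts=np.argwhere(m)[:,::-1].astype(np.float32);r=cv2.minAreaRect(pts);print("green",a,w(d,cv2.boxPoints(r),0.0).round(4))
for a,c,m in blobs(d,(5,180,150),(20,255,255),(280,195,330,240),20): print("post",a,w(d,[c],0.05))
for n,p,z in[("cup",(195,297),.05),("jar",(246,299),.062),("mug",(176,150),.06),("bowl",(450,140),.04),("rib",(383,119),.01),("brush0",(273,115),.01),("brush1",(341,126),.01)]:print(n,w(d,[p],z)[0].round(3))
o=d["image"][150:260,200:460,::-1];cv2.imwrite("pics/crop1.png",cv2.resize(o,None,fx=3,fy=3,interpolation=cv2.INTER_CUBIC))
E
```

```text
[array([0.62290346, 0.09993452]), array([0.49649239, 0.27329428])] [np.int32(97), np.int32(104)]
len 0.21455387233426287 exp .215
green 2133 [[ 0.5728 -0.0253]
 [ 0.6279 -0.2571]
 [ 0.5552 -0.2701]
 [ 0.5018 -0.0407]]
post 91 [[0.508327   0.07873513]]
cup [0.295 0.346]
jar [0.293 0.216]
mug [0.675 0.421]
bowl [ 0.727 -0.324]
rib [ 0.796 -0.143]
brush0 [0.8   0.173]
brush1 [ 0.772 -0.022]
```

View pics/crop1.png

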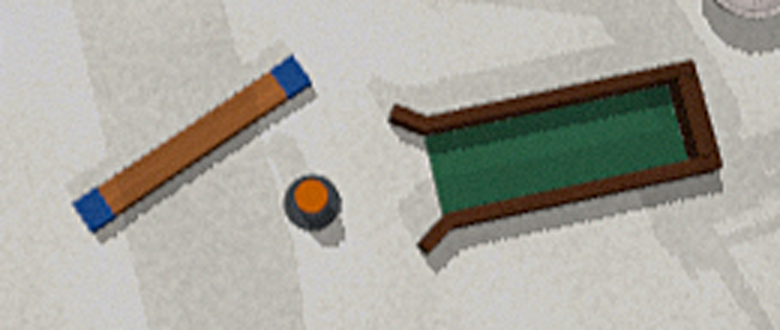

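>>> apply_moves --deltas '[[[0,0,0,0,0,-0.178,0],[0,0,0,0,0,-0.178,0],[0,0,0,0,0,-0.178,0],[0,0,0,0,0,-0.178,0],[0,0,0,0,0,-0.178,0],[0,0,0,0,0,-0.178,0],[0,0,0,0,0,-0.178,0]]]'

```text
time: 1.02
tool_pos: [0.191, -0.5155, 0.2353]
tcp_rot: [-3.141, -0.001, 1.607]
contact_force: [-0.4, 0.3, 0.4]
finger_gap: 0.0277
finger_force: 0.0
```

```bash
cat >> h.py <<'E'
def go(x,y,z=None,s=None):
    s=s or sensors.observe();p=s["tool_pos"];t=np.array([x,y,p[2] if z is None else z])-p
    return (R.from_euler("xyz",s["tcp_rot"]).as_matrix().T@t*1000).round(1)
B=None
E
python3 - <<'E'
from h import *
d=cam("top")
q=w(d,[(343.3,194.3),(347.7,221),(422.7,176.7),(430.7,170.7),(440,205),(348,226)],0.034)
print(q.round(4))
print("mouth w",np.linalg.norm(q[0]-q[1]),"outer w",np.linalg.norm(q[3]-q[4]))
s=sensors.observe();print(s["time"],s["tool_pos"],s["tcp_rot"],go(.68,.122,.12))
E
```

```text
[[ 0.5688 -0.0279]
 [ 0.4964 -0.04  ]
 [ 0.6223 -0.246 ]
 [ 0.6397 -0.2687]
 [ 0.5445 -0.2908]
 [ 0.483  -0.0408]]
mouth w 0.07340446498744611 outer w 0.09778059528715487
1.075 [ 0.19101989 -0.51553864  0.23530831] [-3.14145033e+00 -7.33007218e-04  1.61371740e+00] [615.9 515.9 115.7]
```

>>> apply_moves --deltas '[[[44,36.8,2,0,0,0,0],[44,36.8,2,0,0,0,0],[44,36.8,2,0,0,0,0],[44,36.8,2,0,0,0,0],[44,36.8,2,0,0,0,0],[44,36.8,2,0,0,0,0],[44,36.8,2,0,0,0,0],[44,36.8,2,0,0,0,0],[44,36.8,2,0,0,0,0],[44,36.8,2,0,0,0,0]]]'

```text
time: 2.33
tool_pos: [0.5466, -0.0632, 0.2155]
tcp_rot: [-3.142, 0.0, 1.598]
contact_force: [0.4, -1.6, 0.8]
finger_gap: 0.0001
finger_force: 0.0
```

>>> apply_moves --deltas '[[[44,37,20,0,0,0,0],[44,37,20,0,0,0,0],[44,37,25,0,0,0,0],[44,37,30,0,0,0,0],[0,0,0,0,0,0,0]]]'

```text
time: 2.95
tool_pos: [0.6859, 0.1171, 0.1165]
tcp_rot: [-3.134, -0.001, 1.602]
contact_force: [-0.5, 0.3, -0.5]
finger_gap: 0.0002
finger_force: 0.0
```

Run:
```python
from h import *
s=sensors.observe();print(s["time"],s["tool_pos"],s["tcp_rot"],s["finger_gap"],go(.678,.124,.022))
d=cam("wrist");cv2.imwrite("pics/w1.png",d["image"][:,:,::-1])
```

```text
2.95 [0.68593592 0.11713872 0.11645193] [-3.13429691e+00 -9.54197904e-04  1.60226680e+00] 0.00021673284277286926 [ 7.  -7.  94.5]
```

View pics/w1.png

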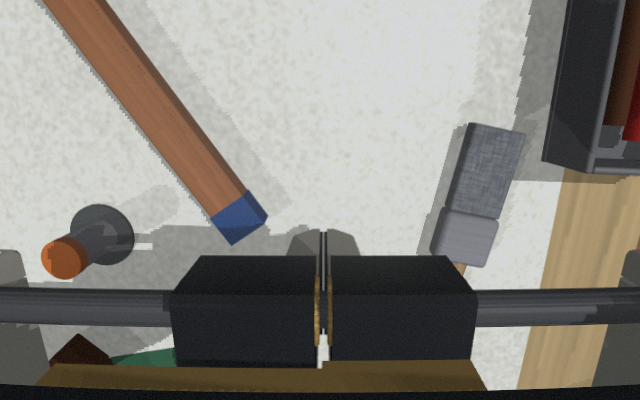

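>>> apply_moves --deltas '[[[2,-2,24,0,0,0,0],[2,-2,24,0,0,0,0],[2,-2,24,0,0,0,0],[0,0,22,0,0,0,0],[0,0,0,0,0,0,0],[0,-10,0,0,0,0,0],[0,-10,0,0,0,0,0],[-1,-10,0,0,0,0,0],[-2,-10,0,0,0,0,0],[-3,-10,0,0,0,0,0]]]'

```text
time: 4.25
tool_pos: [0.6309, 0.1119, 0.0284]
tcp_rot: [3.14, 0.0, 1.601]
contact_force: [1.0, 0.2, 1.6]
finger_gap: 0.0006
finger_force: 0.9
```

Run:
```python
from h import *
s=sensors.observe();print(s["time"],s["tool_pos"],s["tcp_rot"],s["contact_force"])
d=cam("top");print(strip(d))
cv2.imwrite("pics/t2.png",cv2.resize(d["image"][130:280,180:480,::-1],None,fx=2.5,fy=2.5))
```

```text
4.25 [0.63088157 0.11185825 0.02838307] [3.14010504e+00 1.57773319e-04 1.60095981e+00] [0.97978488 0.20063671 1.61340073]
([array([0.50173713, 0.28532115])], [np.int32(49)])
```

View pics/t2.png

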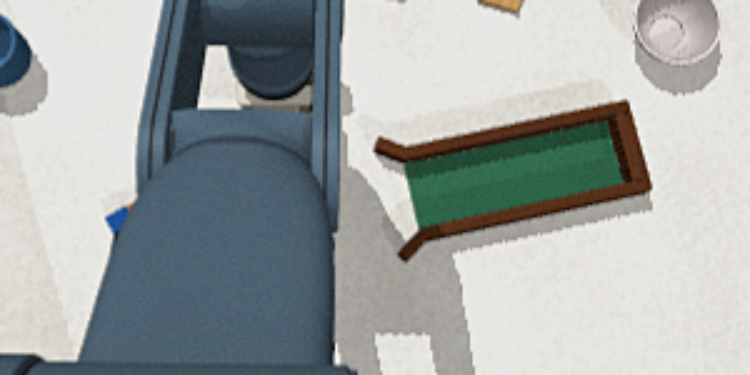

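Arm hides the strip from the top view; I'll use the scene and wrist cameras from here.

>>> apply_moves --deltas '[[[-1,-5,4,0,0,0,0],[-3,-9,2,0,0,0,0],[-3,-9,0,0,0,0,0],[-3,-9,0,0,0,0,0],[0,0,0,0,0,0,0]]]'

```text
time: 4.92
tool_pos: [0.5981, 0.1008, 0.0216]
tcp_rot: [-3.14, -0.0, 1.6]
contact_force: [0.8, 0.4, -0.6]
finger_gap: 0.0004
finger_force: 0.0
```

```bash
cat >> h.py <<'E'
def wcam():
    s=sensors.observe();d=cam("wrist");T=np.eye(4);T[:3,:3]=R.from_euler("xyz",s["tcp_rot"]).as_matrix();T[:3,3]=s["tool_pos"]
    M=T@np.array(d["mount"]);d["R"]=M[:3,:3];d["xyz"]=M[:3,3];return d
def look():
    s=sensors.observe();print(s["time"],s["tool_pos"].round(4),s["tcp_rot"].round(3),s["contact_force"].round(1))
    for n,d,box in(("scene",cam("scene"),(230,150,420,300)),("wrist",wcam(),(0,0,640,400)),("top",cam("top"),(200,140,460,300))):
        b=blobs(d,(105,110,30),(130,255,255),box)
        for a,c,m in b:print(n,a,c.round(0),w(d,[c],.018)[0].round(4))
        cv2.imwrite(f"pics/last_{n}.png",d["image"][:,:,::-1])
E
python3 -c "
from h import *
look()"
```

```text
4.925 [0.5981 0.1008 0.0216] [-3.14 -0.    1.6 ] [ 0.8  0.4 -0.6]
scene 103 [384. 254.] [0.5061 0.2878]
top 103 [226. 217.] [0.5044 0.2879]
```

```bash
python3 -c "
import cv2,numpy as np
a=cv2.imread('pics/last_wrist.png');b=cv2.imread('pics/last_scene.png')[150:310,200:470]
b=cv2.resize(b,(640,380));a=a[:200]
cv2.imwrite('pics/m3.png',np.vstack([a,b]))"
```

```text
(no output)
```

View pics/m3.png

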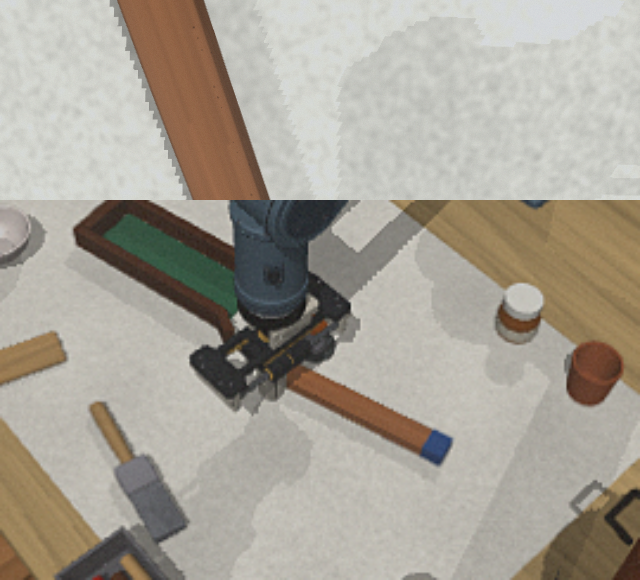

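>>> apply_moves --deltas '[[[-2,-9,0,0,0,0,0],[-2,-9,0,0,0,0,0],[-2,-9,0,0,0,0,0],[-1,-6,0,0,0,0,0],[0,0,0,0,0,0,0],[0,12,0,0,0,0,0],[0,0,-40,0,0,0,0],[30,-5,-30,0,0,0,0],[55,-35,0,0,0,0,0],[55,-40,0,0,0,0,0]]]'

```text
time: 6.32
tool_pos: [0.5002, 0.2258, 0.0925]
tcp_rot: [3.139, -0.001, 1.599]
contact_force: [0.1, 0.9, 0.4]
finger_gap: 0.0005
finger_force: 0.0
```

>>> apply_moves --deltas '[[[50,-35,0,0,0,0,0],[0,0,0,0,0,0,0]]]'

```text
time: 6.58
tool_pos: [0.4605, 0.2766, 0.0918]
tcp_rot: [-3.141, -0.001, 1.606]
contact_force: [1.4, -0.0, -0.3]
finger_gap: 0.0002
finger_force: 0.0
```

```bash
python3 -c "
from h import *
look()"
```

```text
6.575 [0.4605 0.2766 0.0918] [-3.141e+00 -1.000e-03  1.606e+00] [ 1.4 -0.  -0.3]
scene 79 [325. 213.] [0.5369 0.0765]
scene 106 [383. 256.] [0.5135 0.2914]
wrist 93 [633.   6.] [0.6437 0.411 ]
wrist 1834 [400. 189.] [0.5117 0.2927]
top 85 [304. 205.] [0.5396 0.0781]
```

>>> apply_moves --deltas '[[[-29,0,0,0,0,0,0],[-28,-3,20,0,0,0,0],[0,0,30,0,0,0,0],[0,0,20,0,0,0,0],[0,8,0,0,0,0,0],[0,10,0,0,0,0,0],[0,10,0,0,0,0,0],[0,10,0,0,0,0,0],[0,9,0,0,0,0,0],[0,0,0,0,0,0,0]]]'

```text
time: 7.98
tool_pos: [0.5096, 0.2178, 0.022]
tcp_rot: [3.14, -0.0, 1.601]
contact_force: [0.2, 0.5, 0.2]
finger_gap: 0.0004
finger_force: 0.0
```

```bash
python3 -c "
from h import *
look()"
```

```text
7.975 [0.5096 0.2178 0.022 ] [ 3.14  -0.     1.601] [0.2 0.5 0.2]
scene 80 [323. 214.] [0.5449 0.0755]
scene 109 [376. 262.] [0.5411 0.2916]
wrist 4791 [403.  93.] [0.5395 0.2939]
top 96 [304. 204.] [0.5432 0.0779]
```

>>> apply_moves --deltas '[[[0,-12,0,0,0,0,0],[0,0,-35,0,0,0,0],[0,0,-35,0,0,0,0],[40,15,0,0,0,0,0],[40,16,0,0,0,0,0],[40,16,0,0,0,0,0],[0,0,0,0,0,0,0],[0,0,35,0,0,0,0],[0,0,35,0,0,0,0],[0,0,0,0,0,0,0]]]'

```text
time: 9.38
tool_pos: [0.5377, 0.337, 0.0199]
tcp_rot: [-3.137, 0.002, 1.601]
contact_force: [0.1, 0.1, -0.4]
finger_gap: 0.0004
finger_force: 0.0
```

```bash
python3 -c "
from h import *
look()"
```

```text
9.375 [0.5377 0.337  0.0199] [-3.137e+00  2.000e-03  1.601e+00] [ 0.1  0.1 -0.4]
scene 77 [323. 214.] [0.5444 0.0753]
wrist 3964 [609.  70.] [0.656  0.4268]
wrist 258 [323. 348.] [0.5391 0.2879]
top 108 [225. 203.] [0.5401 0.2923]
top 97 [304. 204.] [0.543  0.0778]
```

>>> apply_moves --deltas '[[[-12,2,0,0,0,0.014,0],[-9,0,0,0,0,0,0],[-7,0,0,0,0,0,0],[-9,0,0,0,0,0,0],[-10,0,0,0,0,0,0],[-10,0,0,0,0,0,0],[-10,0,0,0,0,0,0],[-10,0,0,0,0,0,0],[-8,0,0,0,0,0,0],[0,0,0,0,0,0,0]]]'

```text
time: 10.78
tool_pos: [0.5433, 0.2528, 0.0217]
tcp_rot: [-3.141, 0.001, 1.586]
contact_force: [-0.3, -0.4, 0.4]
finger_gap: 0.0004
finger_force: 0.0
```

```bash
python3 -c "
from h import *
look()"
```

```text
10.775 [0.5433 0.2528 0.0217] [-3.141e+00  1.000e-03  1.586e+00] [-0.3 -0.4  0.4]
scene 75 [309. 202.] [0.5458 0.0133]
top 55 [250. 204.] [0.5395 0.2246]
top 99 [327. 204.] [0.544  0.0153]
```

View pics/last_scene.png

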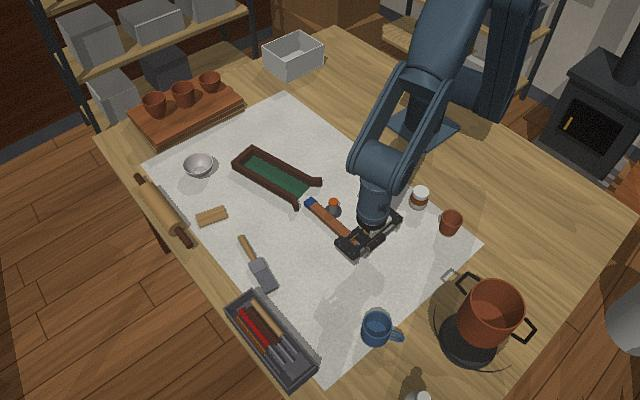

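The strip is running straight past the post, with its front end entering between the cheeks at about (309,202) in the scene view.

>>> apply_moves --deltas '[[[-9,0,0,0,0,0,0],[-10,0,0,0,0,0,0],[-10,0,0,0,0,0,0],[-10,0,0,0,0,0,0],[-10,0,0,0,0,0,0],[-10,0,0,0,0,0,0],[-10,0,0,0,0,0,0],[-8,0,0,0,0,0,0],[0,0,0,0,0,0,0]]]'

```text
time: 12.05
tool_pos: [0.5447, 0.176, 0.0219]
tcp_rot: [3.142, 0.0, 1.586]
contact_force: [0.3, -0.3, 0.4]
finger_gap: 0.0008
finger_force: 0.0
```

```bash
python3 -c "
from h import *
look()"
```

```text
12.05 [0.5447 0.176  0.0219] [3.142 0.    1.586] [ 0.3 -0.3  0.4]
scene 69 [293. 187.] [ 0.5461 -0.064 ]
top 107 [355. 204.] [ 0.5467 -0.0614]
```

>>> apply_moves --deltas '[[[-9,0,0,0,0,0,0],[-10,0,0,0,0,0,0],[-10,0,0,0,0,0,0],[-10,0,0,0,0,0,0],[-10,0,0,0,0,0,0],[-10,0,0,0,0,0,0],[-10,0,0,0,0,0,0],[-10,0,0,0,0,0,0],[-8,0,0,0,0,0,0],[0,0,0,0,0,0,0]]]'

```text
time: 13.45
tool_pos: [0.546, 0.0889, 0.0217]
tcp_rot: [-3.141, 0.0, 1.586]
contact_force: [0.2, 0.5, -0.6]
finger_gap: 0.0004
finger_force: 0.0
```

```bash
python3 -c "
from h import *
look()"
```

```text
13.45 [0.546  0.0889 0.0217] [-3.141  0.     1.586] [ 0.2  0.5 -0.6]
scene 63 [276. 172.] [ 0.5476 -0.1511]
top 100 [387. 204.] [ 0.5473 -0.1492]
```

>>> apply_moves --deltas '[[[-8,-1,0,0,0,-0.02,0],[-8,-1,0,0,0,-0.02,0],[-8,-1,0,0,0,-0.02,0],[-8,-1.5,0,0,0,-0.02,0],[-8,-1.5,0,0,0,-0.02,0],[-8,-1.5,0,0,0,-0.02,0],[0,0,0,0,0,0,0]]]'

```text
time: 14.48
tool_pos: [0.5418, 0.0405, 0.0219]
tcp_rot: [3.141, 0.0, 1.706]
contact_force: [-0.3, 0.0, 0.7]
finger_gap: 0.0003
finger_force: 0.0
```

```bash
python3 -c "
from h import *
look()
d=cv2.imread('pics/last_scene.png')[120:260,200:420];cv2.imwrite('pics/s5.png',cv2.resize(d,None,fx=3,fy=3))"
```

```text
14.475 [0.5418 0.0405 0.0219] [3.141 0.    1.706] [-0.3  0.   0.7]
scene 60 [264. 165.] [ 0.5591 -0.2   ]
top 102 [404. 200.] [ 0.558  -0.1978]
```

View pics/s5.png

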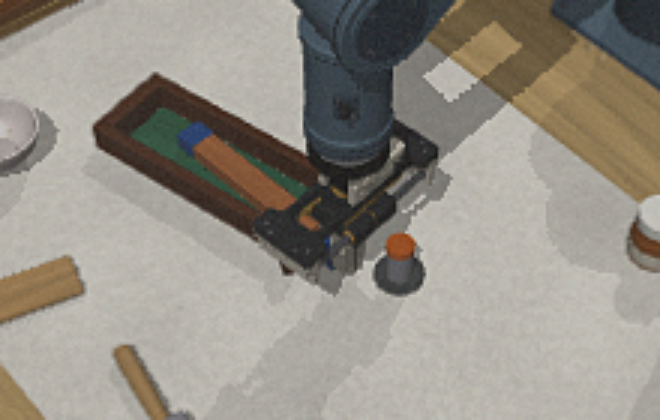

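>>> apply_moves --deltas '[[[-8,-1,0,0,0,-0.02,0],[-8,-1,0,0,0,-0.02,0],[-8,-1,0,0,0,-0.02,0],[-8,-1,0,0,0,-0.02,0],[-8,-1,0,0,0,-0.02,0],[-8,-1,0,0,0,0,0],[0,0,0,0,0,0,0]]]'

```text
time: 15.5
tool_pos: [0.5449, -0.0078, 0.0218]
tcp_rot: [3.141, 0.0, 1.806]
contact_force: [0.9, -0.3, 0.7]
finger_gap: 0.0008
finger_force: 0.0
```

```bash
python3 -c "
from h import *
look()
print((sensors.observe()['tool_pos'][:2]-[.534,-.034])@np.array([[.972,-.235],[.235,.972]]))"
```

```text
15.5 [ 0.5449 -0.0078  0.0218] [3.141 0.    1.806] [ 0.9 -0.3  0.7]
scene 59 [252. 159.] [ 0.5717 -0.2474]
top 103 [422. 196.] [ 0.5704 -0.2457]
[0.01671431 0.02378464]
```

>>> apply_moves --deltas '[[[-3,0,0,0,0,0,0],[-3,0,0,0,0,0,0],[-2,0,0,0,0,0,0],[0,0,0,0,0,0,0]]]'

```text
time: 16.15
tool_pos: [0.5466, -0.0147, 0.0218]
tcp_rot: [3.142, -0.0, 1.807]
contact_force: [-0.9, 0.9, -0.1]
finger_gap: 0.0007
finger_force: 0.4
```

>>> apply_moves --deltas '[[[-1,0,0,0,0,0,0],[0,0,0,0,0,0,0]]]'

```text
time: 16.4
tool_pos: [0.5465, -0.0151, 0.0218]
tcp_rot: [-3.141, -0.001, 1.807]
contact_force: [0.2, 4.2, 1.3]
finger_gap: 0.0004
finger_force: 2.3
```

>>> apply_moves --deltas '[[[-1,0,0,0,0,0,0],[0,0,0,0,0,0,0]]]'

```text
time: 16.65
tool_pos: [0.5464, -0.0153, 0.0217]
tcp_rot: [-3.141, -0.002, 1.806]
contact_force: [-0.9, 7.2, 1.4]
finger_gap: 0.0004
finger_force: 3.9
```

>>> apply_moves --deltas '[[[12,0,0,0,0,0,0],[4,0,-30,0,0,0,0],[0,0,-45,0,0,0,0],[40,0,-40,0,0,0,0],[55,0,-20,0,0,0,0],[55,0,0,0,0,0,0],[55,0,0,0,0,0,0],[0,0,0,0,0,0,0]]]'

```text
time: 17.65
tool_pos: [0.494, 0.2015, 0.1571]
tcp_rot: [3.141, 0.0, 1.812]
contact_force: [0.5, 0.6, -0.5]
finger_gap: 0.0009
finger_force: 0.0
```

```bash
python3 -c "
from h import *
look()
d=cv2.imread('pics/last_top.png')[150:260,290:460];cv2.imwrite('pics/t6.png',cv2.resize(d,None,fx=4,fy=4,interpolation=cv2.INTER_CUBIC))"
```

```text
17.65 [0.494  0.2015 0.1571] [3.141 0.    1.812] [ 0.5  0.6 -0.5]
scene 56 [251. 158.] [ 0.5721 -0.2543]
scene 75 [298. 192.] [ 0.5465 -0.039 ]
wrist 142 [612.   5.] [0.6759 0.3949]
wrist 41 [633.   3.] [0.6923 0.4007]
top 105 [424. 196.] [ 0.5722 -0.2527]
top 108 [346. 203.] [ 0.5482 -0.038 ]
```

View pics/t6.png

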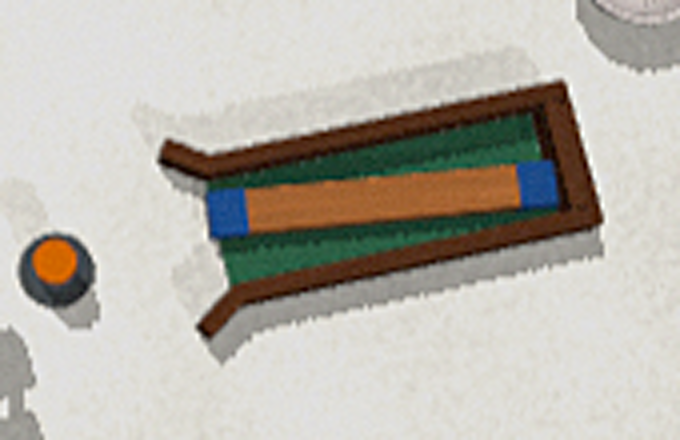

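The strip lies inside the bay with its front corner against the end wall: centre at about bay y = -0.115 m, angle about 0.13 rad. The arm is clear.

```bash
python3 -c "
from cell import manip
print(manip.job_done())"
```

```text
the job is handed in; nothing more can be done
None
```

The strip is home in the bay against the end wall, with its centre at about y = -0.115 m, x = -0.001 m and about 0.13 rad off the bay's axis. It was only pushed, nothing else was touched as far as the camera views and force readings show, and the job was handed in at about 18 s; no verdict was returned.

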